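# Load the indexing bottle slide and lock it at the next hole

## Task

Take the two brown bottles standing on the worktop just left of the blue sliding carrier and stand them upright in it, one in each cell, setting them down rather than dropping them. Then pull up the red plunger knob, slide the loaded carrier to the very next hole of its rail (not the one beyond), and let the pin down into it. The knob's pin stands a little proud by itself, so finish while still holding the knob pressed down fully home; do not let go at the end, and leave the other things on the bench alone.

Things in the scene. Friction and masses are not known exactly. Their poses are not given: they have to be found in the camera images.
- ladder: fixed steel base of the slide, 390 mm long (its y), 110 mm wide (its x), 8 mm thick, on the bench; an aluminium rail strip with three pin holes lies along its middle, rail top 20 mm above the bench. Origin: under its middle, at bench height; z up, y along the rail. At yaw 0 its +y points to the robot's left. Its position and yaw vary
- section (a joint): travel in m of the blue carrier along the rail, towards the base's -y (the side of the red knob, to the robot's right). The three holes are at 0 (start), 0.050 (the next hole) and 0.100; the pin has 1.5 mm of play in a hole. It slides with about 2 N of friction, only while the pin is out
- plunger (a joint): height in m of the lock pin above fully home (0). A spring with a soft washer holds it near 0.005 when nobody touches it in a hole; pressing it fully home takes about 3.5 N. Pulling it up takes about 0.6 N more for each mm. The pin is clear of the holes above 0.010 and stops at 0.026. Let go between holes, the pin rests on the rail (0.009) and drops in at a hole
- knob (a point): middle of the red plunger knob on the carrier's right end: upright, 30 mm diameter, 30 mm tall, on a 10 mm stem; 163 mm above the bench with the pin home; the 24 mm wide housing tube ends 32 mm below this point then. The right cell's middle is 104 mm away along the rail and its bottle will stand higher than the knob: grip the knob across the rail (fingers closing along the base's x)
- cell_left (a point): middle of the floor of the carrier's left cell (28 mm above the bench): 82 by 82 mm inside, walls 4 mm thick rising 52 mm above the floor. Moves with the carrier; axes parallel to the base's
- cell_right (a point): middle of the floor of the carrier's right cell (next to the knob), same size and height; 86 mm from the left cell's middle along the rail. Either bottle may go in either cell
- bottle_a_mid (a point): brown (amber) glass bottle with black screw cap, upright, loose, about 0.4 kg, 168 mm tall; body 70 mm diameter, shoulders narrowing from about 105 mm up; cap 38 mm diameter, from 140 mm above the underside to the top. The point is on its axis, 84 mm above the underside; z is its long axis. Grip it by the cap from above
- bottle_b_mid (a point): brown (amber) glass bottle with black screw cap, upright, loose, about 0.4 kg, 170 mm tall; body 70 mm diameter, shoulders narrowing from about 105 mm up; cap 38 mm diameter, from 142 mm above the underside to the top. The point is on its axis, 85 mm above the underside; z is its long axis. Grip it by the cap from above
- clear_bottle: bystander: clear bottle with blue cap, 74 mm diameter, 188 mm tall; origin at its underside
- blue_flask: bystander: conical flask with pale blue contents, 102 mm diameter, 167 mm tall; origin at its underside
- beaker: bystander: glass beaker, 76 mm across, 92 mm tall; origin at its underside
- jar: bystander: white jar with white lid, 82 mm diameter, 152 mm tall; origin at its underside
- label_tape: bystander: roll of tan tape lying flat behind the slide, 96 mm diameter, 25 mm tall; origin at its underside
Things that resemble listed ones, but are neither listed nor needed, are in the scene too. Leave any purple look-alike of the part that bears bottle_b_mid alone.

How it is judged:
By the outcome, as a careful person would: the job done as asked, in the order asked, and still so for the second after the job is handed in, while the arm keeps its last pose, push and grip.
It also fails if it takes over 66 s, if anything falls off the work surface, if the arm or the gripper's body presses on something with over 40 N, if the wrist force passes 120 N, or if a joint passes its speed limit or range.

## Robot

A 6-joint arm with a two-finger parallel gripper is mounted at the origin on a cart in front of the work surface, level with it; the furniture and walls round the work are solid. World frame = base frame: x ahead of the robot, y to its left, z up, the work surface at z = 0. Lengths are in m, angles in rad, forces in N, time in s.
With the tool pointing down it reaches from about 0.35 to 0.85 m from the base axis. Payload 8.1 kg.
Tool frame: the origin (TCP) lies on the centre line of the jaws, within the pads' length; the fingertips stand 11 mm ahead of it and the grasp point (between the pads) lies 8 mm behind it (tip_reach is the z of the fingertips in the tool frame, in m); z points along the fingers, y is the direction in which the jaws open and shut (so a half turn about z gives the same grasp; the last joint's range is limited). The gripper opens to 93 mm and grips with 3 to 60 N. Pads are 15 mm wide; open, the fingers measure 128 mm over their backs; the gripper's body (75 mm by 188 mm) begins 65 mm behind the grasp point.
Start: joints at [-1.19, 0.13, 1.488, -0, 1.523, -0.085], TCP at [0.27, -0.536, 0.23] pointing down, gripper open.
Joint ranges: [-2.96, 2.96], [-0.89, 2.26], [0.02, 2.5], [-1.34, 4.48], [0, 2.73], [-2.66, 2.66]. Speed limits (rad/s): [2.39, 2.39, 2.79, 3.14, 3.14, 3.14].

## Interface

Orientations are given as a rotation vector (axis times angle).
In Python, from plant import read_state, read_camera, camera_params, close_job, silhouettes, tip_of, tip_reach gives the robot as it stands.
- The arm moves only by the shell command python3 -m creep 'ROWS' [FORCE]. ROWS is JSON, a list of rows, each a list of 5 numbers: the shift along the tool's x, y, z in m, then the turn about the tool's z in rad, then the closure in counts, from 0 (fully open) to 255 (shut). In form: [[dx, dy, dz, twist, gripper], ...]. A call has 1 to 12 rows; each row shifts and turns the commanded pose from where the row before left it, along the tool's axes as they then stand; what a row does not reach is not made up. A row lasts 1/12 s, in which the tool goes at most 41.7 mm and 7.16 degrees, less where a joint would pass 70% of its speed; a pose out of reach is approached as far as the arm can. A call is refused whole if a number of a shift passes 0.0417 or a number of a turn 0.125, either way. A call with a gripper value outside its range is refused whole. The fingers move at their own pace and stop on an object; FORCE is the grip in N (left out, the last holds). Time passes only in rows, so rows that do not move let the fingers close. It gives the time, the measured TCP pose, the force and the opening at its end, in the units of the state.
- read_state(): the state, without advancing time (a new reading comes with each control period).
- read_camera(name): name is "scene" or "top"; returns the picture (400x640x3 uint8, red, green, blue); there is no depth.
- camera_params(name): a dict with "fov_y" (degrees; the focal length in pixels is half the picture's height over the tangent of half this angle, whatever the lens; pixels are square), "cx", "cy" (the principal point, pixels), "k1" (the pictures are not rectified: a ray, as slopes to the right and down, at radius r is drawn at 1 + k1 r^2 times it, then the intrinsics apply), "position" and "rotation" of the camera in the world. Camera axes: x right, y down, z forward; pixel columns grow to the right and rows downward; lengths in m; the calibration is good to about 2 mm. A picture is of the moment at which its call begins. camera_params takes no time and is no camera call.
- close_job(): hands the job in, once; it reports no verdict.
Trained networks look in the newest picture that a camera, given by its name, has taken for a name from the list of things; names that differ only in an ending like _2 or _b are one class to them, and where a whole thing is asked for, a point or a joint stands for the part that bears it (a point fixed in the world has none). Each returns a list of dicts, best first, with "confidence" (0 to 1); they miss things now and then, are a little off and sometimes report something else, mostly with a low value. They report only what shows in the picture. A call takes as long as a camera call. They do not tell look-alikes from the thing itself.
- silhouettes(camera, query): "region" (400x640 bool, what is visible of it) and "pixel" ([column, row] in pixels, amid what is visible of it).
- tip_of(camera, query): "pixel" ([column, row] in pixels: a listed point, or the origin of a listed thing).
The state is a dict: "t": time; "q": joint angles; "dq": joint speeds; "joint_torque": joint torques, N m; "tool_pos": TCP position; "orientation": TCP orientation; "force": force on the tool from outside, world axes, zero at the start; "wrist_torque": the same for the moment, N m; "opening": finger opening in m.
Only numpy, scipy, OpenCV 4.12 (cv2) and the standard library are available. Lean on these libraries where they do the work, as an engineer would, in place of code of your own. Each camera call takes 0.05 s, during which the arm holds its last target.

## Working session

There is one attempt and no reset: what is moved stays moved. The work goes in short steps, Python scripts to look and compute and a shell command to move; the robot and the scene stay as the last step left them, time stands still between calls to the robot, and variables do not carry over. Pictures are saved under pics/ and viewed, and the job is handed in when it is done.

```bash
ls; mkdir -p pics; python3 - <<'E'
from plant import *
import cv2
print(read_state())
print(tip_reach)
for c in ("scene","top"):
    im=read_camera(c); cv2.imwrite(f"pics/{c}0.png",im[:,:,::-1]); print(c,camera_params(c))
E
```

```text
pics
{'t': 0.0, 'q': array([-1.19039795e+00,  1.31138738e-01,  1.48926267e+00,  5.79904912e-06,
        1.52302810e+00, -8.54068308e-02]), 'dq': array([ 0.00033297,  0.00060701, -0.0001352 ,  0.00095925, -0.00190579,
        0.00101014]), 'joint_torque': array([-9.82349884e-04, -5.59842718e+01, -4.91764677e+01,  7.65184290e-02,
        3.55997379e-02, -1.23280606e-04]), 'tool_pos': array([ 0.2692976 , -0.53555176,  0.22860997]), 'orientation': array([-3.05500282e+00, -7.24668170e-01,  4.14792218e-04]), 'force': array([ 0.04706902,  0.1228106 , -0.42056044]), 'wrist_torque': array([ 0.03690156, -0.01714225,  0.01107122]), 'opening': 0.09329280669440292}
0.011
scene {'fov_y': 47.9598135971451, 'cx': 316.05029730146583, 'cy': 201.387674532611, 'k1': 0.005781424618756556, 'position': array([-0.59738631,  0.74119756,  1.25710508]), 'rotation': array([-1.16406161,  2.24131802, -1.05056587])}
top {'fov_y': 49.721544421944074, 'cx': 310.56964266435466, 'cy': 196.04049900872255, 'k1': -0.09106839197712387, 'position': array([ 0.36149413, -0.03003229,  1.82202531]), 'rotation': array([-2.18344322,  2.14949294, -0.11873275])}
```

View pics/scene0.png

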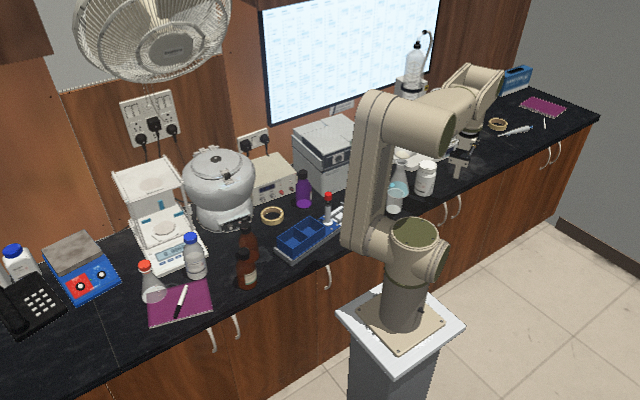

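View pics/top0.png

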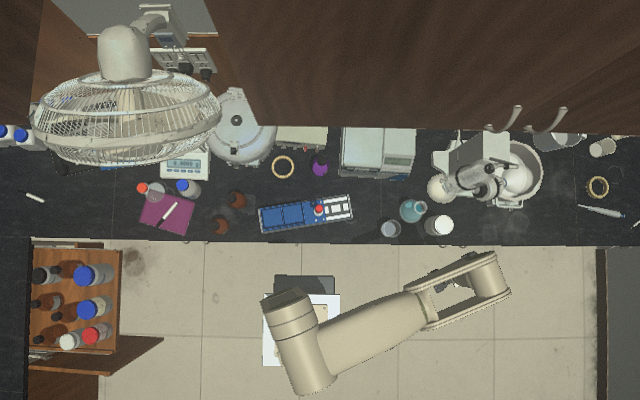

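The top view shows two brown bottles left of the blue carrier, at about (220,224) and (237,199). The carrier runs from (262,217) to (350,208), with the red knob at (319,209). The purple look-alike is behind it at (319,165). In the scene view the brown bottles are at about (245,275) and (248,240).

```bash
cat > h.py <<'E'
import numpy as np, cv2
from plant import *
from scipy.spatial.transform import Rotation as R
def K(c):
    p=camera_params(c); f=200/np.tan(np.radians(p["fov_y"])/2)
    return p,f
def ray(c,px):
    p,f=K(c); d=np.array([(px[0]-p["cx"])/f,(px[1]-p["cy"])/f]); u=d.copy()
    for _ in range(30): u=d/(1+p["k1"]*(u@u))
    v=R.from_rotvec(p["rotation"]).apply([u[0],u[1],1.]); return p["position"],v/np.linalg.norm(v)
def at_z(c,px,z):
    o,v=ray(c,px); return o+v*(z-o[2])/v[2]
def tri(a,b):
    o1,v1=ray("scene",a); o2,v2=ray("top",b)
    A=np.stack([v1,-v2],1); s=np.linalg.lstsq(A,o2-o1,rcond=None)[0]
    P,Q=o1+s[0]*v1,o2+s[1]*v2; return (P+Q)/2,np.linalg.norm(P-Q)
def proj(c,X):
    p,f=K(c); x=R.from_rotvec(p["rotation"]).inv().apply(np.atleast_2d(X)-p["position"])
    u=x[:,:2]/x[:,2:]; u=u*(1+p["k1"]*(u**2).sum(1,keepdims=True)); return u*f+[p["cx"],p["cy"]]
def crop(im,c0,r0,c1,r1,s,name):
    cv2.imwrite(name,cv2.resize(im[r0:r1,c0:c1,::-1],None,fx=s,fy=s,interpolation=cv2.INTER_CUBIC))
E
python3 - <<'E'
from h import *
a=read_camera("scene");b=read_camera("top")
crop(a,210,170,370,300,5,"pics/s1.png");crop(b,200,150,360,250,5,"pics/t1.png")
for q in ["ladder","knob","cell_left","cell_right","bottle_a_mid","bottle_b_mid"]:
    for c in ("scene","top"):
        print(q,c,[(np.round(d["pixel"],1).tolist(),round(d["confidence"],2)) for d in tip_of(c,q)])
E
```

```text
ladder scene [([314.7, 239.6], 0.83), ([292.3, 249.6], 0.61), ([391.9, 210.0], 0.5)]
ladder top [([301.7, 215.6], 0.59)]
knob scene [([329.4, 197.1], 0.53)]
knob top [([318.1, 210.1], 0.51)]
cell_left scene [([292.6, 247.3], 0.55)]
cell_left top [([272.9, 216.3], 0.62), ([320.9, 207.1], 0.35)]
cell_right scene [([309.6, 232.8], 0.86)]
cell_right top [([293.2, 213.0], 0.97), ([235.3, 197.8], 0.44)]
bottle_a_mid scene [([242.4, 265.4], 0.68)]
bottle_a_mid top [([270.5, 216.7], 0.74), ([215.7, 227.1], 0.56), ([319.7, 206.2], 0.47)]
bottle_b_mid scene [([244.7, 240.6], 0.76), ([304.7, 188.5], 0.74), ([314.0, 238.0], 0.73)]
bottle_b_mid top [([232.9, 199.7], 0.74), ([321.4, 164.8], 0.67), ([192.0, 187.1], 0.28)]
```

View pics/s1.png

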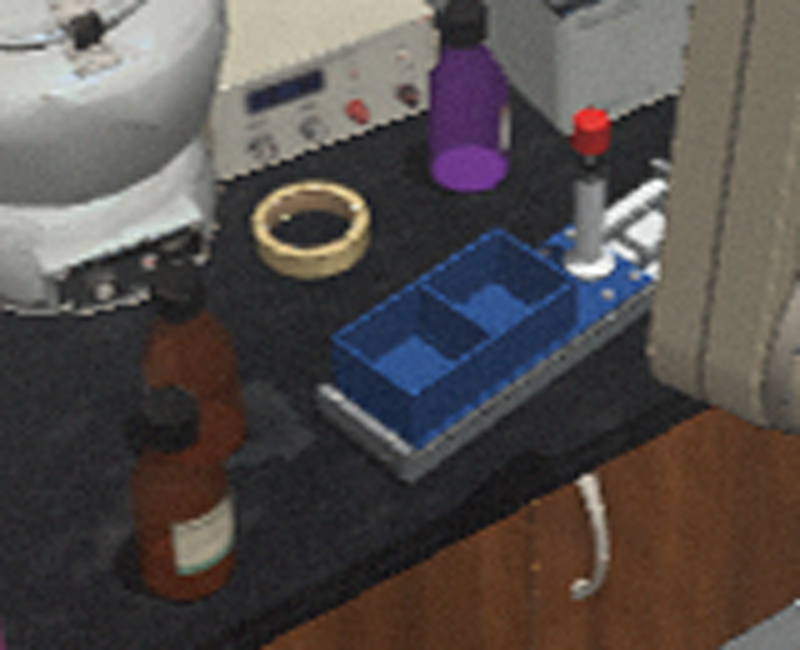

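View pics/t1.png

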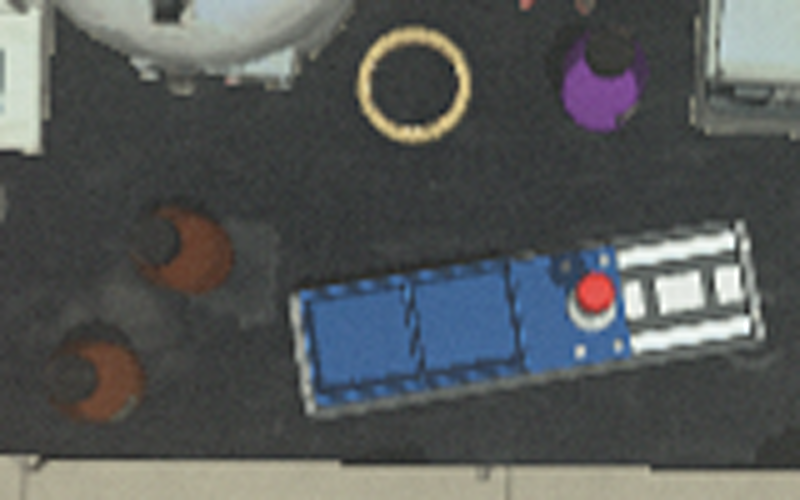

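The crops confirm it: the bottles to take are the amber ones, with caps at top px (214,226) and (231,198), left of the carrier. The purple bottle at (319,165) stays where it is. Both cells are empty. The knob is at top (319,208) and scene (328,196). Next I'll compute positions.

```bash
python3 - <<'E'
from h import *
read_camera("scene");read_camera("top")
np.set_printoptions(precision=4,suppress=True)
print("knob",tri((329.4,197.1),(318.1,210.1)), tri((210+591/5,170+131/5),(200+596/5,150+292/5)))
print("cl",tri((292.6,247.3),(272.9,216.3)),"cr",tri((309.6,232.8),(293.2,213.)))
print("near",tri((242.4,265.4),(215.7,227.1)),"far",tri((244.7,240.6),(232.9,199.7)))
print("nearcap",tri((210+170/5,170+418/5),(200+73/5,150+378/5)),"farcap",tri((210+180/5,170+288/5),(200+158/5,150+240/5)))
C=[at_z("top",(200+x/5,150+y/5),.008) for x,y in [(295,298),(312,415),(762,338),(742,225)]]
for c in C: print(c)
m=np.mean(C,0);d=(C[0]+C[1]-C[2]-C[3])/2
print("base",m,"len",np.linalg.norm(d[:2]),"yaw",np.degrees(np.arctan2(-d[0],d[1])))
for n in ("top","scene"):
  for q in ("bottle_b_mid","ladder","section","knob"):
    for s in silhouettes(n,q):
        r=s["region"];ys,xs=np.where(r);print(n,q,np.round(s["pixel"],1),round(s["confidence"],2),r.sum(),xs.min(),xs.max(),ys.min(),ys.max())
E
```

```text
knob (array([ 0.4866, -0.0614,  0.168 ]), np.float64(0.0014578946720919489)) (array([ 0.4946, -0.064 ,  0.1659]), np.float64(0.002543478620926677))
cl (array([0.4693, 0.125 , 0.0178]), np.float64(0.0005581135100245628)) cr (array([0.4822, 0.0383, 0.0372]), np.float64(0.003670646377507365))
near (array([0.4202, 0.3507, 0.1012]), np.float64(0.010769370741024116)) far (array([0.5314, 0.2853, 0.0948]), np.float64(0.00829996091635743))
nearcap (array([0.4224, 0.341 , 0.1524]), np.float64(0.0036592497835081644)) farcap (array([0.5301, 0.2767, 0.1567]), np.float64(0.001799277320078135))
[0.4973 0.1854 0.008 ]
[0.3991 0.1685 0.008 ]
[ 0.4698 -0.2086  0.008 ]
[ 0.5652 -0.1912  0.008 ]
base [ 0.4829 -0.0115  0.008 ] len 0.38317366383755647 yaw 10.414229962377894
top bottle_b_mid [323.2 164.3] 0.63 311 311 328 156 176
top bottle_b_mid [234.6 200.2] 0.61 315 225 246 191 209
top ladder [306.6 215.5] 0.89 2465 257 353 194 232
top section [294.2 218.3] 0.95 1403 260 325 201 229
top knob [316.  213.2] 0.51 45 315 322 205 212
scene bottle_b_mid [305.  191.5] 0.88 514 296 311 169 209
scene bottle_b_mid [249.6 239.7] 0.66 444 240 259 222 259
scene bottle_b_mid [327.2 199.4] 0.25 68 325 332 192 203
scene ladder [310.4 237.5] 0.8 2276 274 343 192 266
scene section [304.7 233.1] 0.71 1710 277 339 191 259
scene knob [306.  235.8] 0.57 1673 277 340 192 259
scene knob [326.8 195.8] 0.49 77 325 332 192 203
```

```bash
cat > ov.py <<'E'
from h import *
def model(x,y,yaw,base=None):
    c,s=np.cos(yaw),np.sin(yaw)
    W=lambda p:np.array([x+c*p[0]-s*p[1],y+s*p[0]+c*p[1],p[2]])
    # carrier frame: origin on rail axis under knob
    L=[]
    def rect(x0,x1,y0,y1,z): L.append([W(p) for p in [(x0,y0,z),(x1,y0,z),(x1,y1,z),(x0,y1,z)]])
    rect(-.045,.045,.104-.045,.190+.045,.080)
    rect(-.041,.041,.104-.041,.104+.041,.028);rect(-.041,.041,.190-.041,.190+.041,.028)
    a=np.linspace(0,2*np.pi,24)
    for z in (.148,.178): L.append([W((.015*np.cos(t),.015*np.sin(t),z)) for t in a])
    return L
def draw(c,im,x0,y0,x1,y1,s,name,polys):
    o=cv2.resize(im[y0:y1,x0:x1,::-1],None,fx=s,fy=s,interpolation=cv2.INTER_CUBIC).copy()
    for P in polys:
        q=((proj(c,np.array(P))-[x0,y0]+.5)*s).astype(np.int32); cv2.polylines(o,[q],True,(0,255,0),1)
    cv2.imwrite(name,o)
def circ(x,y,r,z): 
    a=np.linspace(0,2*np.pi,24); return [(x+r*np.cos(t),y+r*np.sin(t),z) for t in a]
E
python3 - <<'E'
from ov import *
from scipy.optimize import least_squares
np.set_printoptions(precision=4,suppress=True)
a=read_camera("scene");b=read_camera("top")
# fit: hand-picked points (scene crop / top crop)
S=lambda x,y:(210+x/5-.4,170+y/5-.4); T=lambda x,y:(200+x/5-.4,150+y/5-.4)
obs=[("scene",S(332,340),(.045,.235,.08)),("scene",S(578,285),(-.045,.059,.08)),("scene",S(500,228),(.045,.059,.08)),
("scene",S(591,131),(0,0,.163)),("top",T(596,292),(0,0,.166)),("top",T(302,292),(.045,.235,.08)),("top",T(518,260),(.045,.059,.08)),("top",T(318,408),(-.045,.235,.08))]
def f(v):
    c,s=np.cos(v[2]),np.sin(v[2]);r=[]
    for cam,px,p in obs: r+=list(proj(cam,[v[0]+c*p[0]-s*p[1],v[1]+s*p[0]+c*p[1],p[2]])[0]-px)
    return r
v=least_squares(f,[.49,-.063,.18],loss="soft_l1").x
print(v,np.degrees(v[2]),np.reshape(f(v),(-1,2)))
L=model(*v)
near=(.4224,.341);far=(.5301,.2767)
B=[circ(*n,.019,z) for n in(near,far) for z in(.14,.168)]+[circ(*n,.035,0) for n in(near,far)]
draw("scene",a,225,180,345,270,6.6,"pics/s2.png",L+B)
draw("top",b,205,165,335,240,6,"pics/t2.png",L+B)
E
```

```text
[ 0.4955 -0.0633  0.1872] 10.727932583253136 [[ 0.5383 -0.5192]
 [ 0.9027 -1.1708]
 [ 0.0634 -0.3793]
 [ 0.4297  0.9437]
 [-0.0447 -0.0507]
 [-0.7562  0.5987]
 [-1.1445 -0.3737]
 [-0.4053 -0.6621]]
```

View pics/s2.png

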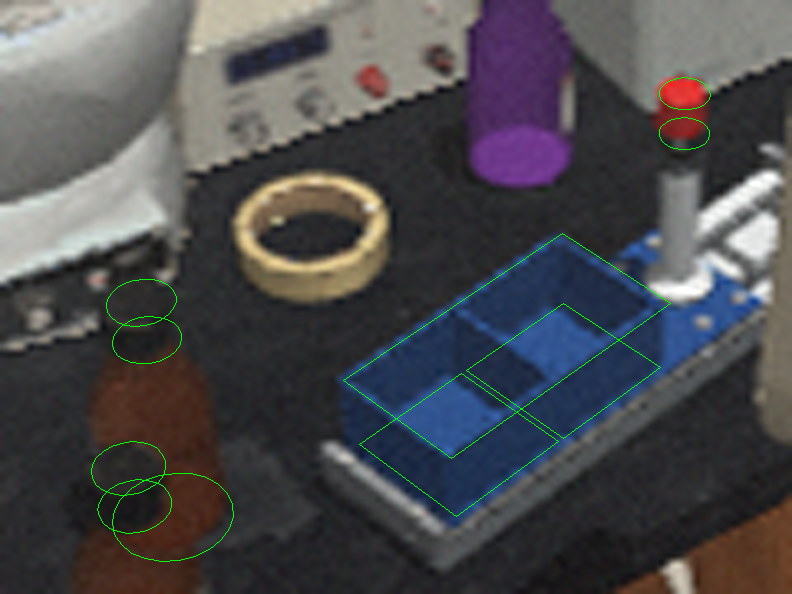

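View pics/t2.png

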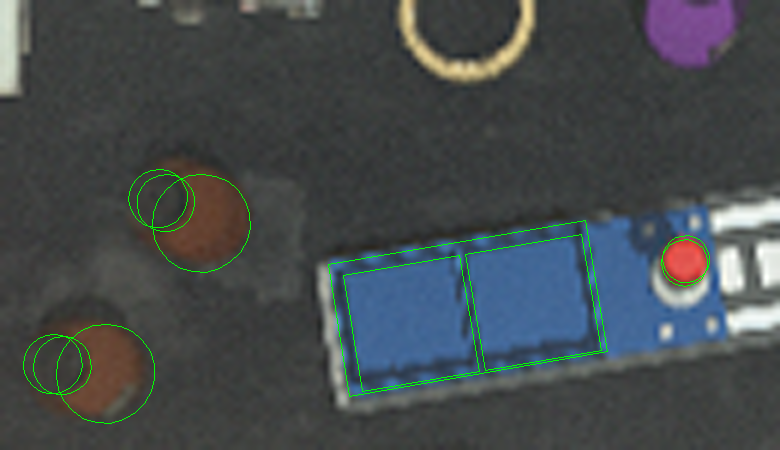

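The carrier model sits well on the picture in both views. The bottle guess needs refining, so I'll fit a rotational silhouette to the brown pixels.

```bash
cat > bot.py <<'E'
from ov import *
def mask(im):
    r,g,b=[cv2.GaussianBlur(im,(3,3),0)[:,:,i].astype(float) for i in range(3)]
    return (r>1.55*b)&(r>1.3*g)&(r>35)
prof=[(0,.035),(.05,.035),(.105,.035),(.12,.028),(.132,.019),(.141,.019)]
def render(c,x,y,box,s=4,prof=prof):
    x0,y0,x1,y1=box;m=np.zeros(((y1-y0)*s,(x1-x0)*s),np.uint8)
    Q=[(proj(c,np.array(circ(x,y,r,z)))-[x0,y0]+.5)*s for z,r in prof]
    for A,B in zip(Q[:-1],Q[1:]): cv2.fillConvexPoly(m,cv2.convexHull(np.vstack([A,B]).astype(np.float32)).astype(np.int32),1)
    return m
cap=[(.140,.019),(.168,.019)]
boxes={"scene":(225,210,275,300),"top":(205,185,255,240)}
def cost(v,M,ret=False):
    tot=0;out={}
    for c in M:
        bx=boxes[c];s=4
        n=render(c,v[0],v[1],bx);nc=render(c,v[0],v[1],bx,prof=cap);f=render(c,v[2],v[3],bx);fc=render(c,v[2],v[3],bx,prof=cap)
        w=f.copy();w[fc>0]=0;w[n>0]=1;w[nc>0]=0
        w=cv2.resize(w.astype(np.float32),None,fx=.25,fy=.25,interpolation=cv2.INTER_AREA)
        tot+=np.abs(w-M[c]).sum();out[c]=w
    return out if ret else tot
E
python3 - <<'E'
from bot import *
from scipy.optimize import minimize
ims={c:read_camera(c) for c in("scene","top")}
M={}
for c in ims:
    x0,y0,x1,y1=boxes[c];M[c]=mask(ims[c])[y0:y1,x0:x1].astype(np.float32)
v0=np.array([.4224,.341,.5301,.2767])
best=None
for d in ([0,0,0,0],[.008,-.008,.008,-.008],[0,.01,0,.01],[-.01,0,-.01,0]):
    r=minimize(cost,v0+d,(M,),method="Nelder-Mead",options=dict(initial_simplex=[v0+d]+[v0+d+.01*e for e in np.eye(4)],maxiter=300))
    print(r.x.round(4),r.fun)
    if best is None or r.fun<best.fun: best=r
v=best.x
for c in M:
    x0,y0,x1,y1=boxes[c]
    o=cost(v,M,True)[c]; s=7 if c=="scene" else 9
    cr=ims[c][y0:y1,x0:x1,::-1]
    viz=np.hstack([cr,np.repeat((M[c]*255)[:,:,None],3,2).astype(np.uint8)])
    viz=cv2.resize(viz,None,fx=s,fy=s,interpolation=cv2.INTER_NEAREST)
    for k in (0,2):
        for z,rr in prof+cap:
            q=((proj(c,np.array(circ(v[k],v[k+1],rr,z)))-[x0,y0]+.5)*s).astype(np.int32);cv2.polylines(viz,[q],True,(0,255,0) if z<.14 else (255,255,0),1)
    viz=viz[:600];cv2.imwrite(f"pics/b_{c}.png",viz[:,:800] if viz.shape[1]>800 else viz)
E
```

```text
Traceback (most recent call last):
  File "bot.py", line 17, in cost
    n=render(c,v[0],v[1],bx);nc=render(c,v[0],v[1],bx,prof=cap);f=render(c,v[2],v[3],bx);fc=render(c,v[2],v[3],bx,prof=cap)
                                                                  ~~~~~~^^^^^^^^^^^^^^^^
  File "bot.py", line 8, in render
    Q=[(proj(c,np.array(circ(x,y,r,z)))-[x0,y0]+.5)*s for z,r in prof]
        ~~~~^^^^^^^^^^^^^^^^^^^^^^^^^^^
  File "h.py", line 18, in proj
    p,f=K(c); x=R.from_rotvec(p["rotation"]).inv().apply(np.atleast_2d(X)-p["position"])
        ~^^^
  File "h.py", line 5, in K
    p=camera_params(c); f=200/np.tan(np.radians(p["fov_y"])/2)
ValueError: time passes only in moves, steps and waits
```

`camera_params` limits how often it can be called, so I'll cache it.

```bash
python3 - <<'E'
s=open("h.py").read()
s=s.replace("def K(c):\n    p=camera_params(c); f=200/np.tan(np.radians(p[\"fov_y\"])/2)\n    return p,f","_C={}\ndef K(c):\n    if c not in _C:\n        p=camera_params(c); _C[c]=(p,200/np.tan(np.radians(p['fov_y'])/2))\n    return _C[c]")
open("h.py","w").write(s)
E
cat > run1.py <<'E'
from bot import *
from scipy.optimize import minimize
ims={c:read_camera(c) for c in("scene","top")}
M={}
for c in ims:
    x0,y0,x1,y1=boxes[c];M[c]=mask(ims[c])[y0:y1,x0:x1].astype(np.float32)
v0=np.array([.4224,.341,.5301,.2767])
best=None
for d in ([0,0,0,0],[.008,-.008,.008,-.008],[0,.01,0,.01],[-.01,0,-.01,0]):
    r=minimize(cost,v0+d,(M,),method="Nelder-Mead",options=dict(initial_simplex=[v0+d]+[v0+d+.01*e for e in np.eye(4)],maxiter=300))
    print(r.x.round(4),r.fun)
    if best is None or r.fun<best.fun: best=r
v=best.x
for c in M:
    x0,y0,x1,y1=boxes[c]
    s=6 if c=="scene" else 7
    cr=ims[c][y0:y1,x0:x1,::-1]
    viz=np.hstack([cr,np.repeat((M[c]*255)[:,:,None],3,2).astype(np.uint8)])
    viz=cv2.resize(viz,None,fx=s,fy=s,interpolation=cv2.INTER_NEAREST)
    for k in (0,2):
        for z,rr in prof+cap:
            for off in (0,x1-x0):
                q=((proj(c,np.array(circ(v[k],v[k+1],rr,z)))-[x0-off,y0]+.5)*s).astype(np.int32);cv2.polylines(viz,[q],True,(0,255,0) if z<.14 else (255,255,0),1)
    cv2.imwrite(f"pics/b_{c}.png",viz)
E
python3 run1.py
```

```text
[0.4288 0.3451 0.5333 0.2815] 523.625
[0.4278 0.3446 0.5332 0.2806] 522.375
[0.4279 0.3454 0.534  0.2805] 519.4375
[0.4279 0.3454 0.5332 0.2807] 521.4375
```

View pics/b_scene.png

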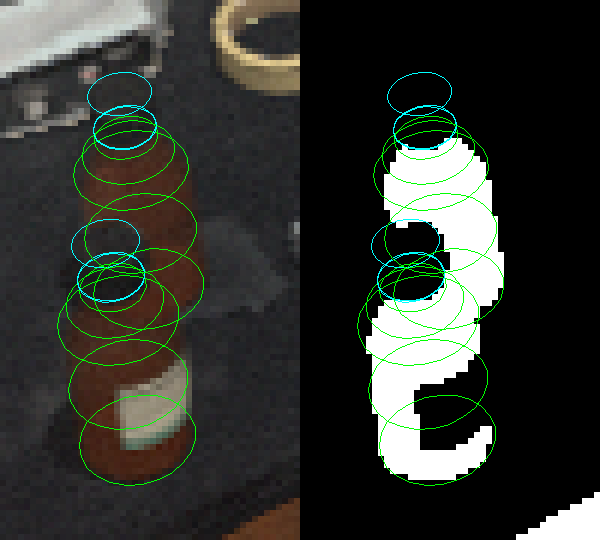

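View pics/b_top.png

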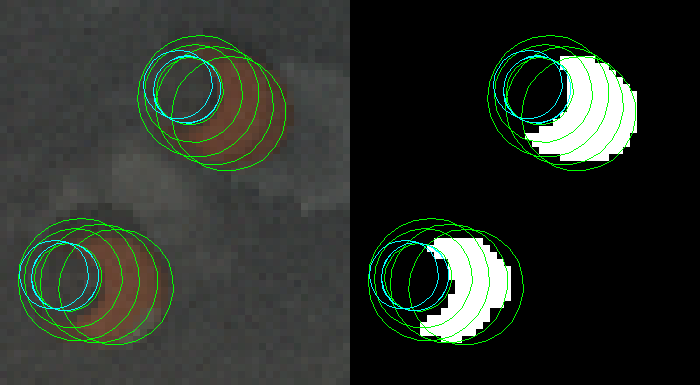

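The fit puts the near bottle at about (0.427, 0.345) and the far one at about (0.533, 0.281). The knob is at about (0.4955, -0.0633), with yaw near 10.5°. Now I'll turn the tool so the jaws lie along the base's x, and rise.

```bash
python3 -m creep '[[0,0,-0.01,-0.125,0],[0,0,-0.01,-0.125,0],[0,0,-0.01,-0.125,0],[0,0,-0.01,-0.125,0],[0,0,-0.01,-0.125,0],[0,0,-0.01,-0.125,0],[0,0,-0.01,-0.125,0],[0,0,-0.01,-0.125,0],[0,0,0,-0.125,0],[0,0,0,-0.125,0],[0,0,0,-0.038,0]]' 20; cat > st.py <<'E'
from h import *
s=read_state();Rm=R.from_rotvec(s["orientation"]).as_matrix()
np.set_printoptions(precision=4,suppress=True)
print("t",round(s["t"],2),"p",s["tool_pos"],"yawY",np.degrees(np.arctan2(Rm[1,1],Rm[0,1])).round(2),"z",Rm[:,2],"F",s["force"].round(2),"op",round(s["opening"],4),"q",s["q"].round(3))
import sys
for a in sys.argv[1:]:
    g=np.array(eval(a)); d=Rm.T@(g-s["tool_pos"]); print("to",g,"tool shift",d)
E
python3 st.py "(.42,-.1,.31)" "(.428,.345,.30)"
```

```text
t: 2.52
tool_pos: [0.2696, -0.5362, 0.31]
orientation: [2.0, 2.422, -0.0]
force: [0.0, -0.5, 0.5]
opening: 0.093
t 2.52 p [ 0.2696 -0.5362  0.31  ] yawY 10.92 z [ 0.0002 -0.0005 -1.    ] F [ 0.04 -0.46  0.45] op 0.093 q [-1.19   0.111  1.364  0.     1.666 -1.381]
to [ 0.42 -0.1   0.31] tool shift [ 0.3998  0.2303 -0.0002]
to [0.428 0.345 0.3  ] tool shift [0.8352 0.3225 0.0096]
```

```bash
python3 -m creep '[[0.033,0.019,0,0,0],[0.033,0.019,0,0,0],[0.033,0.019,0,0,0],[0.033,0.019,0,0,0],[0.033,0.019,0,0,0],[0.033,0.019,0,0,0],[0.033,0.019,0,0,0],[0.033,0.019,0,0,0],[0.033,0.019,0,0,0],[0.033,0.019,0,0,0],[0.033,0.019,0,0,0],[0.033,0.019,0,0,0]]'; python3 -m creep '[[0.036,0.008,0,0,0],[0.036,0.008,0,0,0],[0.036,0.008,0,0,0],[0.036,0.008,0,0,0],[0.036,0.008,0,0,0],[0.036,0.008,0,0,0],[0.036,0.008,0,0,0],[0.036,0.008,0,0,0],[0.036,0.008,0,0,0],[0.036,0.008,0,0,0],[0.036,0.008,0,0,0],[0,0,0,0,0]]'; python3 st.py "(.427,.345,.20)"
```

```text
t: 3.52
tool_pos: [0.4218, -0.1034, 0.31]
orientation: [2.009, 2.414, 0.001]
force: [0.8, 0.2, 0.6]
opening: 0.0927
t: 4.52
tool_pos: [0.435, 0.3055, 0.3087]
orientation: [-2.002, -2.418, -0.001]
force: [0.3, -0.7, 1.1]
opening: 0.0929
t 4.52 p [0.435  0.3055 0.3087] yawY 10.74 z [-0.0015  0.0017 -1.    ] F [ 0.33 -0.65  1.07] op 0.0929 q [ 0.514 -0.075  1.554  0.002  1.662  0.327]
to [0.427 0.345 0.2  ] tool shift [ 0.0401 -0.0003  0.1088]
```

```bash
python3 -m creep '[[0.02,0,0.02,0,0],[0.02,0,0.03,0,0],[0,0,0.03,0,0],[0,0,0.028,0,0],[0,0,0,0,0],[0,0,0,0,0]]'; cat > look.py <<'E'
import sys
from bot import *
n=sys.argv[1]; P=[eval(a) for a in sys.argv[2:]]
s=read_state()
g=s["tool_pos"];Rm=R.from_rotvec(s["orientation"]).as_matrix()
a=read_camera("scene");b=read_camera("top")
for c,im in (("scene",a),("top",b)):
    polys=[circ(x,y,.019,z) for x,y,z in P]+[circ(x,y,.035,z-.168) for x,y,z in P]+[circ(x,y,.035,z-.063) for x,y,z in P]
    u=proj(c,g)[0].astype(int)
    x0,y0=max(u[0]-50,0),max(u[1]-40,0); x0=min(x0,640-110);y0=min(y0,400-90)
    draw(c,im,x0,y0,x0+110,y0+90,6,f"pics/{n}_{c}.png",polys+[[g,g+Rm[:,2]*.011],[g+Rm[:,2]*.011+.045*Rm[:,1],g+Rm[:,2]*.011-.045*Rm[:,1]]])
    print(c,x0,y0,proj(c,g).round(1))
E
python3 st.py "(.427,.345,.153)"; python3 look.py n1 "(.427,.345,.168)"
```

```text
t: 5.02
tool_pos: [0.4278, 0.3387, 0.2004]
orientation: [-2.008, -2.414, 0.006]
force: [-0.2, 0.5, 1.1]
opening: 0.0931
t 5.02 p [0.4278 0.3387 0.2004] yawY 10.48 z [-0.0032 -0.0022 -1.    ] F [-0.24  0.47  1.06] op 0.0931 q [ 0.576  0.003  1.675 -0.     1.468  0.393]
to [0.427 0.345 0.153] tool shift [0.0064 0.0006 0.0474]
scene 192 202 [[242.8 242.4]]
top 162 183 [[212.1 223.4]]
```

View pics/n1_scene.png

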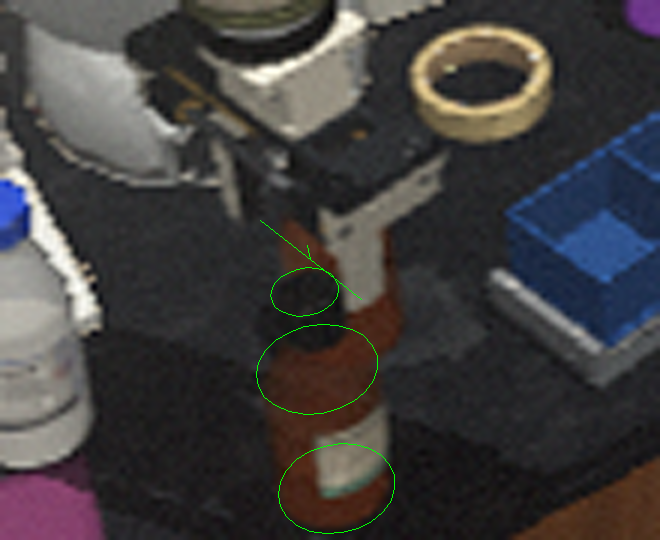

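View pics/n1_top.png

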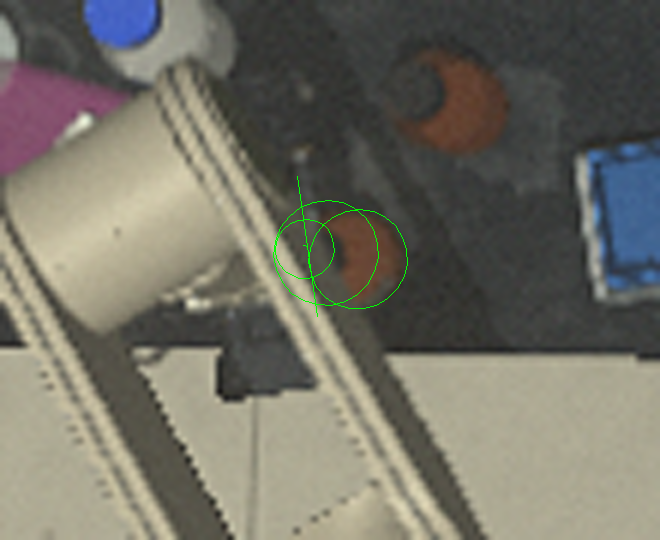

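The scene view shows the gripper just above the near bottle's cap at crop (305,290), with the model within about 1 px. The top view agrees with the body edge. I'll descend and grip.

```bash
python3 -m creep '[[0.004,0,0.015,0,0],[0,0,0.015,0,0],[0,0,0.012,0,0],[0,0,0.006,0,0],[0,0,0,0,0],[0,0,0,0,0]]' 15; python3 st.py; python3 -m creep '[[0,0,0,0,80],[0,0,0,0,110],[0,0,0,0,130],[0,0,0,0,160],[0,0,0,0,200],[0,0,0,0,255],[0,0,0,0,255],[0,0,0,0,255]]' 25; python3 st.py
```

```text
t: 5.62
tool_pos: [0.4285, 0.3435, 0.1545]
orientation: [2.009, 2.415, 0.001]
force: [-0.5, 0.5, 0.7]
opening: 0.0931
t 5.62 p [0.4285 0.3435 0.1545] yawY 10.47 z [ 0.0006  0.0004 -1.    ] F [-0.45  0.53  0.72] op 0.0931 q [0.582 0.041 1.722 0.    1.378 0.4  ]
t: 6.28
tool_pos: [0.4279, 0.3435, 0.1536]
orientation: [-2.009, -2.415, 0.0]
force: [-1.0, -0.3, -0.1]
opening: 0.0444
t 6.28 p [0.4279 0.3435 0.1536] yawY 10.49 z [-0.0003 -0.     -1.    ] F [-1.   -0.29 -0.12] op 0.0444 q [0.583 0.041 1.723 0.    1.378 0.4  ]
```

```bash
python3 -m creep '[[0,0,0,0,255],[0,0,0,0,255],[0,0,0,0,255],[0,0,0,0,255]]'; python3 st.py;  python3 -m creep '[[0,0,-0.005,0,255],[0,0,-0.01,0,255],[0,0,-0.01,0,255],[0,0,0,0,255]]' 30; python3 st.py
```

```text
t: 6.62
tool_pos: [0.4279, 0.3434, 0.1536]
orientation: [-2.009, -2.415, 0.001]
force: [-1.1, 0.2, 1.0]
opening: 0.0376
t 6.62 p [0.4279 0.3434 0.1536] yawY 10.49 z [-0.0005 -0.0001 -1.    ] F [-1.11  0.18  1.03] op 0.0376 q [0.583 0.041 1.723 0.    1.378 0.4  ]
t: 6.95
tool_pos: [0.4294, 0.3443, 0.1818]
orientation: [2.008, 2.414, 0.006]
force: [1.0, 0.5, -2.2]
opening: 0.0379
t 6.95 p [0.4294 0.3443 0.1818] yawY 10.48 z [ 0.0036  0.0022 -1.    ] F [ 1.03  0.49 -2.17] op 0.0379 q [ 0.583  0.02   1.692 -0.     1.425  0.4  ]
```

The jaws stopped at 38 mm, which is the cap's width, and the force reading carries weight. I'll lift and look.

```bash
python3 -m creep '[[0,0,-0.02,0,255],[0,0,-0.03,0,255],[0,0,-0.03,0,255],[0,0,-0.015,0,255],[0,0,0,0,255]]' 30; python3 st.py "(.4764,.0389,.28)" "(.4764,.0389,.20)"; python3 look.py n2 "(.4292,.344,.292)"
```

```text
t: 7.37
tool_pos: [0.4301, 0.3448, 0.2792]
orientation: [2.008, 2.413, 0.013]
force: [0.7, 0.0, -2.1]
opening: 0.0371
t 7.37 p [0.4301 0.3448 0.2792] yawY 10.48 z [ 0.0074  0.0048 -1.    ] F [ 0.66  0.01 -2.08] op 0.0371 q [ 0.583 -0.026  1.561 -0.     1.598  0.4  ]
to [0.4764 0.0389 0.28  ] tool shift [-0.3092 -0.0101 -0.0019]
to [0.4764 0.0389 0.2   ] tool shift [-0.3094 -0.0108  0.0781]
scene 187 185 [[238.  225.2]]
top 155 181 [[205.5 221.7]]
```

View pics/n2_scene.png

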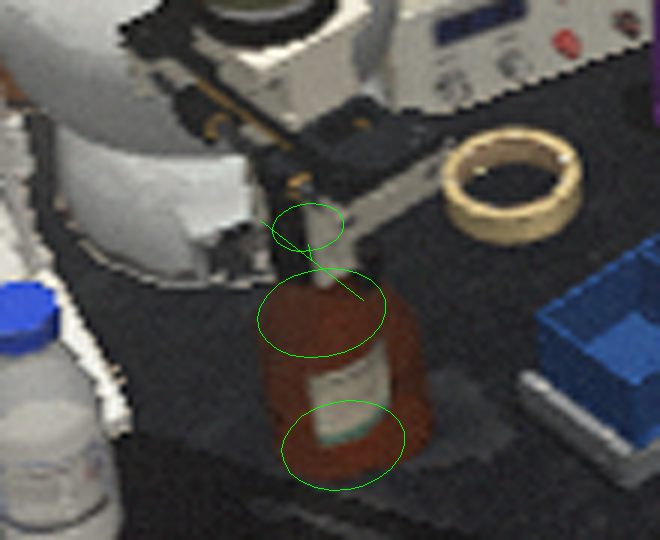

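The bottle is in hand, but the far bottle behind it blurs the outline. I'll carry it over the right cell and look there.

```bash
python3 -m creep '[[-0.015,0,0,0,255],[-0.03,-0.001,0,0,255],[-0.035,-0.001,0,0,255],[-0.035,-0.001,0,0,255],[-0.035,-0.002,0,0,255],[-0.035,-0.001,0,0,255],[-0.035,-0.001,0,0,255],[-0.035,-0.001,0,0,255],[-0.03,-0.001,0,0,255],[-0.015,-0.001,0,0,255],[-0.007,0,0,0,255],[0,0,0,0,255]]' 30; python3 -m creep '[[0,0,0,0,255],[0,0,0,0,255],[0,0,0,0,255]]'; python3 st.py "(.4764,.0389,.28)" ; python3 look.py n3 "(read_state()['tool_pos'][0],read_state()['tool_pos'][1],read_state()['tool_pos'][2]+.0145)"
```

```text
t: 8.47
tool_pos: [0.4735, 0.0386, 0.2716]
orientation: [-2.011, -2.411, 0.003]
force: [-0.5, 0.9, -3.6]
opening: 0.0374
t: 8.72
tool_pos: [0.4739, 0.041, 0.2733]
orientation: [-2.007, -2.416, 0.0]
force: [1.1, -0.0, -3.6]
opening: 0.0378
t 8.72 p [0.4739 0.041  0.2733] yawY 10.58 z [-0.0006  0.0004 -1.    ] F [ 1.13 -0.01 -3.56] op 0.0378 q [-0.022 -0.225  1.754  0.     1.614 -0.206]
to [0.4764 0.0389 0.28  ] tool shift [-0.0025  0.0021 -0.0067]
scene 258 146 [[308.5 186.5]]
top 240 171 [[290.3 211.1]]
```

View pics/n3_scene.png

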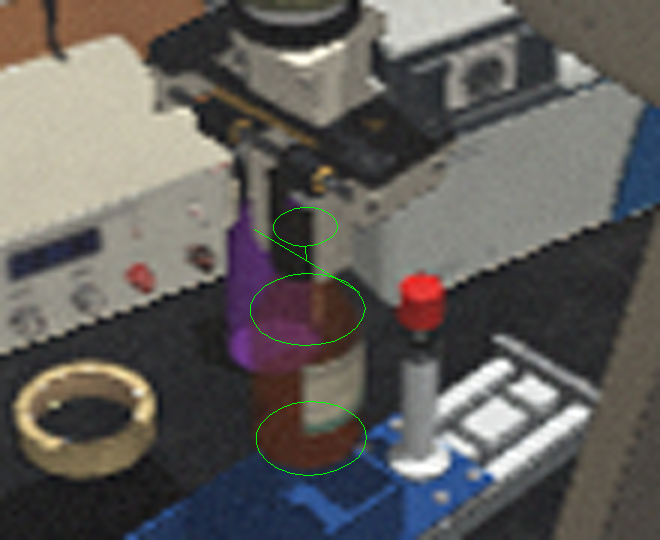

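View pics/n3_top.png

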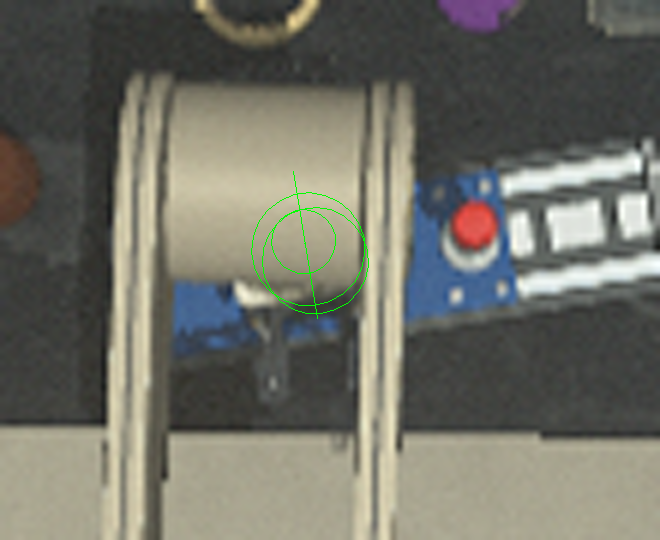

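Against the model, the held bottle is centred in the jaws to about 1 mm and upright (crop edges 252–365, model 256–365). I'll lower it into the right cell, watching the forces.

```bash
python3 -m creep '[[-0.002,0.002,0.01,0,255],[0,0,0.012,0,255],[0,0,0.012,0,255],[0,0,0.008,0,255],[0,0,0,0,255],[0,0,0,0,255]]' 30; python3 st.py "(.4764,.0389,.1816)"; python3 look.py n4 "(read_state()['tool_pos'][0],read_state()['tool_pos'][1],read_state()['tool_pos'][2]+.0145)"
```

```text
t: 9.32
tool_pos: [0.4757, 0.0382, 0.2304]
orientation: [-2.008, -2.414, 0.002]
force: [-0.3, 0.2, -3.0]
opening: 0.0379
t 9.32 p [0.4757 0.0382 0.2304] yawY 10.48 z [-0.0023  0.0001 -1.    ] F [-0.27  0.16 -2.98] op 0.0379 q [-0.027 -0.206  1.814  0.     1.535 -0.21 ]
to [0.4764 0.0389 0.1816] tool shift [0.0006 0.0009 0.0488]
scene 259 155 [[309.1 195.3]]
top 241 171 [[291.6 211.5]]
```

View pics/n4_scene.png

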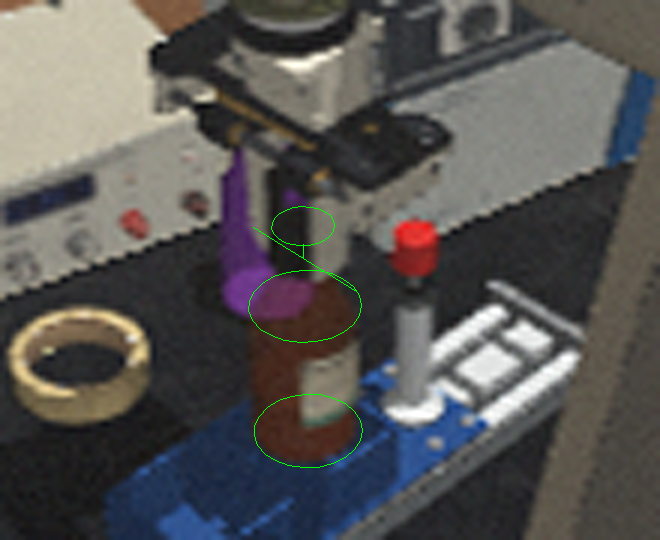

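```bash
python3 -m creep '[[0,0.001,0.01,0,255],[0,0,0.01,0,255],[0,0,0.012,0,255],[0,0,0.006,0,255],[0,0,0.003,0,255],[0,0,0,0,255]]' 30; python3 st.py "(.4764,.0389,.1816)"
```

```text
t: 9.92
tool_pos: [0.4766, 0.0384, 0.1891]
orientation: [-2.008, -2.414, 0.002]
force: [0.0, -0.3, -3.5]
opening: 0.0376
t 9.92 p [0.4766 0.0384 0.1891] yawY 10.48 z [-0.0025  0.0001 -1.    ] F [ 0.03 -0.33 -3.51] op 0.0376 q [-0.027 -0.18   1.868  0.     1.456 -0.21 ]
to [0.4764 0.0389 0.1816] tool shift [ 0.0005 -0.0001  0.0075]
```

```bash
python3 -m creep '[[0,0,0.003,0,255],[0,0,0.002,0,255],[0,0,0.0015,0,255],[0,0,0,0,255],[0,0,0,0,255]]' 30; python3 -m creep '[[0,0,0.001,0,255],[0,0,0,0,255]]';  python3 -m creep '[[0,0,0.001,0,255],[0,0,0,0,255]]'
```

```text
t: 10.33
tool_pos: [0.4775, 0.0384, 0.1843]
orientation: [2.009, 2.415, 0.0]
force: [0.3, -0.6, -4.1]
opening: 0.0379
t: 10.5
tool_pos: [0.4775, 0.0383, 0.1832]
orientation: [2.009, 2.415, 0.0]
force: [0.4, 0.6, -3.4]
opening: 0.0374
t: 10.67
tool_pos: [0.4774, 0.0383, 0.182]
orientation: [-2.009, -2.415, 0.0]
force: [-0.9, -0.8, -3.6]
opening: 0.0375
```

```bash
python3 -m creep '[[0,0,0.001,0,255],[0,0,0,0,255]]' ;  python3 -m creep '[[0,0,0.001,0,255],[0,0,0,0,255]]';  python3 -m creep '[[0,0,0.001,0,255],[0,0,0,0,255]]'
```

```text
t: 10.83
tool_pos: [0.4776, 0.0383, 0.1815]
orientation: [2.009, 2.415, 0.0]
force: [-0.7, -0.6, -0.7]
opening: 0.0376
t: 11.0
tool_pos: [0.4779, 0.0383, 0.1815]
orientation: [2.008, 2.414, 0.001]
force: [-3.7, 0.1, 6.1]
opening: 0.0377
t: 11.17
tool_pos: [0.4783, 0.0382, 0.1814]
orientation: [2.008, 2.414, 0.002]
force: [-6.1, -0.5, 12.8]
opening: 0.0378
```

The bottle reached the floor at TCP z = 0.1815, as predicted. I'll ease off the push and release.

```bash
python3 -m creep '[[0,0,-0.0025,0,255],[0,0,0,0,255],[0,0,0,0,120],[0,0,0,0,80],[0,0,0,0,40],[0,0,0,0,0],[0,0,0,0,0]]' ; python3 st.py; python3 -m creep '[[0,0,-0.01,0,0],[0,0,-0.02,0,0],[0,0,-0.03,0,0],[0,0,-0.03,0,0],[0,0,0,0,0]]' ; python3 st.py "(.533,.281,.27)" "(.533,.281,.20)"
```

```text
t: 11.75
tool_pos: [0.4776, 0.0384, 0.1817]
orientation: [2.009, 2.415, 0.0]
force: [-0.3, 0.1, -0.5]
opening: 0.0662
t 11.75 p [0.4776 0.0384 0.1817] yawY 10.48 z [ 0.0003  0.     -1.    ] F [-0.33  0.07 -0.52] op 0.0662 q [-0.027 -0.175  1.877  0.     1.439 -0.21 ]
t: 12.17
tool_pos: [0.4802, 0.0383, 0.2794]
orientation: [2.004, 2.409, 0.01]
force: [0.2, 0.1, 0.9]
opening: 0.0923
t 12.17 p [0.4802 0.0383 0.2794] yawY 10.49 z [ 0.0103 -0.0002 -0.9999] F [0.23 0.08 0.9 ] op 0.0923 q [-0.027 -0.22   1.739  0.     1.613 -0.21 ]
to [0.533 0.281 0.27 ] tool shift [0.229  0.096  0.0099]
to [0.533 0.281 0.2  ] tool shift [0.2292 0.0953 0.0799]
```

```bash
python3 -m creep '[[0.015,0.006,0,0,0],[0.03,0.012,0,0,0],[0.035,0.015,0,0,0],[0.035,0.015,0,0,0],[0.035,0.015,0.005,0,0],[0.035,0.015,0.01,0,0],[0.03,0.012,0.015,0,0],[0.014,0.005,0.02,0,0],[0,0,0.015,0,0],[0,0,0.01,0,0],[0,0,0,0,0],[0,0,0,0,0]]'; python3 st.py "(.533,.281,.20)"; python3 look.py n5 "(.533,.281,.170)" "(.4776,.0384,.196)"
```

```text
t: 13.17
tool_pos: [0.5291, 0.2803, 0.1968]
orientation: [-2.01, -2.414, 0.001]
force: [0.7, 0.7, -0.6]
opening: 0.0933
t 13.17 p [0.5291 0.2803 0.1968] yawY 10.46 z [-0.0005 -0.0004 -1.    ] F [ 0.72  0.69 -0.62] op 0.0933 q [ 0.402  0.144  1.533 -0.     1.465  0.219]
to [0.533 0.281 0.2  ] tool shift [ 0.      0.004  -0.0032]
scene 194 179 [[244.3 219.9]]
top 178 157 [[228.6 197. ]]
```

View pics/n5_scene.png

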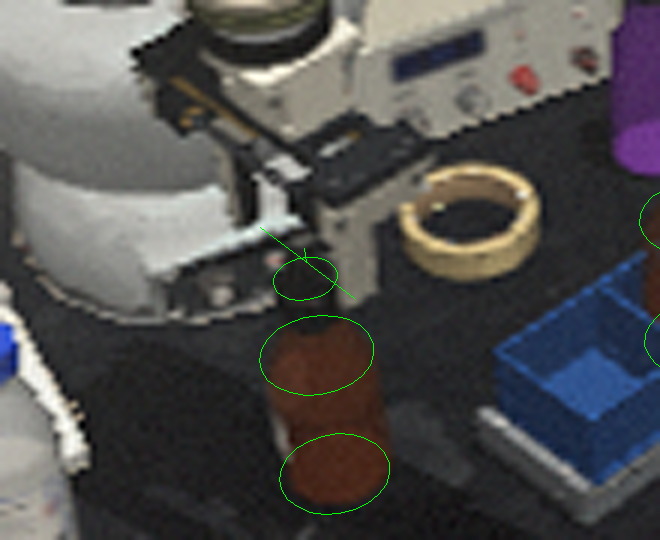

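View pics/n5_top.png

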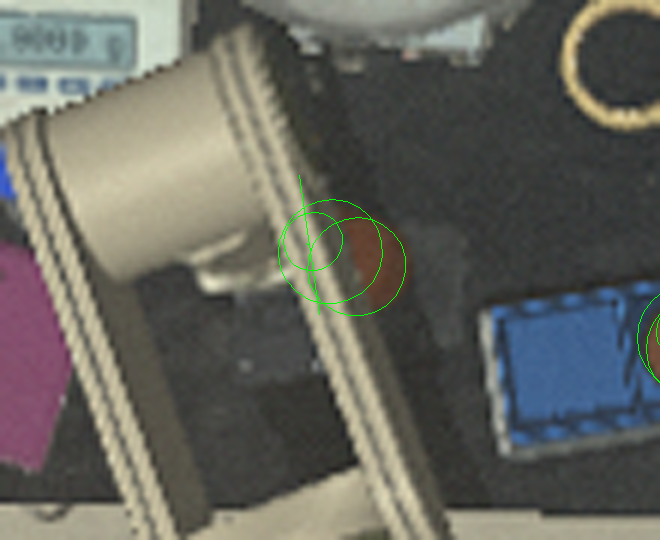

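In the scene crop the far bottle's base bottoms out at about row 505, and the model says 513. The top view also suggests a shift of about +3 mm in x. The first bottle is standing in the right cell. I'll descend on (0.536, 0.280).

```bash
python3 st.py "(.536,.280,.155)"; python3 -m creep '[[0,0.004,0.01,0,0],[-0.001,0.003,0.012,0,0],[0,0,0.012,0,0],[0,0,0.007,0,0],[0,0,0,0,0],[0,0,0,0,0]]' 15; python3 st.py; python3 -m creep '[[0,0,0,0,80],[0,0,0,0,110],[0,0,0,0,130],[0,0,0,0,160],[0,0,0,0,200],[0,0,0,0,255],[0,0,0,0,255],[0,0,0,0,255],[0,0,0,0,255],[0,0,0,0,255],[0,0,0,0,255]]' 25; python3 st.py
```

```text
t 13.27 p [0.53   0.2805 0.1984] yawY 10.43 z [ 0.0021  0.0008 -1.    ] F [-0.68  0.13 -0.22] op 0.0933 q [ 0.401  0.143  1.532 -0.     1.465  0.219]
to [0.536 0.28  0.155] tool shift [-0.0015  0.0057  0.0434]
t: 13.77
tool_pos: [0.5355, 0.2807, 0.1543]
orientation: [-2.009, -2.414, 0.003]
force: [0.2, -0.4, 0.5]
opening: 0.093
t 13.77 p [0.5355 0.2807 0.1543] yawY 10.48 z [-0.0023 -0.0009 -1.    ] F [ 0.18 -0.38  0.49] op 0.093 q [0.398 0.191 1.56  0.    1.393 0.215]
t: 14.68
tool_pos: [0.5361, 0.2811, 0.1556]
orientation: [-2.009, -2.415, 0.0]
force: [-0.9, 0.7, 0.6]
opening: 0.0379
t 14.68 p [0.5361 0.2811 0.1556] yawY 10.48 z [-0.0002 -0.0001 -1.    ] F [-0.87  0.71  0.65] op 0.0379 q [0.398 0.189 1.559 0.    1.393 0.215]
```

```bash
python3 -m creep '[[0,0,-0.005,0,255],[0,0,-0.01,0,255],[0,0,-0.02,0,255],[0,0,-0.03,0,255],[0,0,-0.03,0,255],[0,0,-0.02,0,255],[0,0,-0.01,0,255],[0,0,0,0,255]]' 30; python3 st.py "(.4605,.1235,.28)"
```

```text
t: 15.35
tool_pos: [0.5375, 0.2816, 0.2844]
orientation: [2.008, 2.413, 0.008]
force: [1.2, 0.1, -3.7]
opening: 0.0377
t 15.35 p [0.5375 0.2816 0.2844] yawY 10.48 z [ 0.0051  0.0021 -1.    ] F [ 1.17  0.1  -3.73] op 0.0377 q [ 0.398  0.127  1.393 -0.     1.616  0.215]
to [0.4605 0.1235 0.28  ] tool shift [-0.1415 -0.1046  0.0036]
```

```bash
python3 -m creep '[[-0.01,-0.007,0,0,255],[-0.02,-0.015,0,0,255],[-0.026,-0.02,0,0,255],[-0.03,-0.021,0,0,255],[-0.026,-0.02,0,0,255],[-0.018,-0.014,0,0,255],[-0.01,-0.007,0,0,255],[0,0,0,0,255],[0,0,0,0,255],[0,0,0,0,255]]' 30;  python3 st.py "(.4605,.1235,.235)" ; python3 look.py n6 "(read_state()['tool_pos'][0],read_state()['tool_pos'][1],read_state()['tool_pos'][2]+.0145)" "(.4776,.0384,.196)"
```

```text
t: 16.18
tool_pos: [0.4596, 0.1252, 0.28]
orientation: [-2.008, -2.415, 0.0]
force: [-0.5, -0.5, -5.1]
opening: 0.0375
t 16.18 p [0.4596 0.1252 0.28  ] yawY 10.49 z [-0.0007  0.0004 -1.    ] F [-0.47 -0.48 -5.12] op 0.0375 q [ 0.158 -0.224  1.741  0.001  1.626 -0.025]
to [0.4605 0.1235 0.235 ] tool shift [-0.0019  0.0006  0.045 ]
scene 240 155 [[290.7 195.6]]
top 216 174 [[266.6 214.5]]
```

View pics/n6_scene.png

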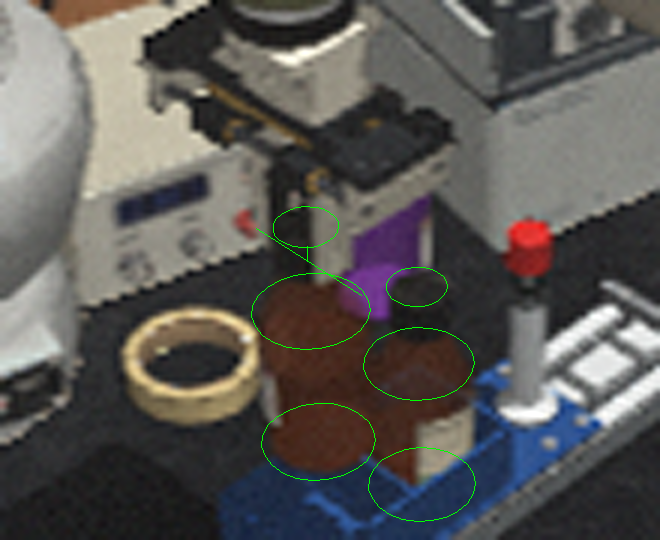

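View pics/n6_top.png

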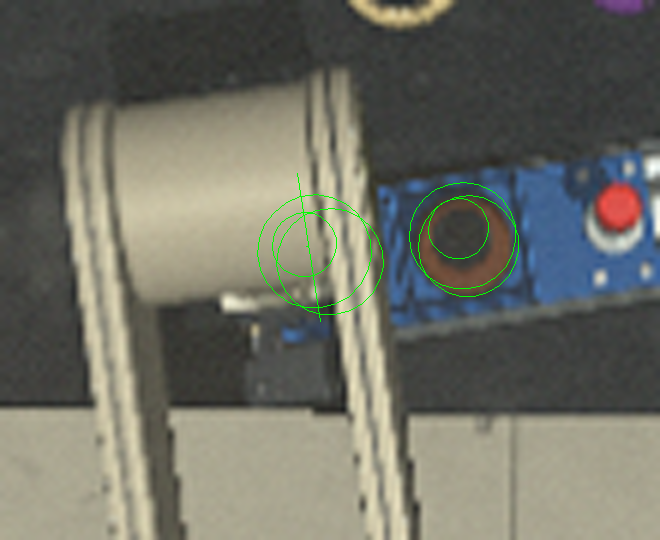

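The first bottle stands upright in the right cell, with its cap at top crop (463,235). The second hangs straight over the left cell. I'll lower it.

```bash
python3 -m creep '[[-0.001,0.001,0.01,0,255],[-0.001,0,0.012,0,255],[0,0,0.012,0,255],[0,0,0.01,0,255],[0,0,0,0,255],[0,0,0,0,255]]' 30; python3 st.py "(.4605,.1235,.1836)"; python3 look.py n7 "(read_state()['tool_pos'][0],read_state()['tool_pos'][1],read_state()['tool_pos'][2]+.0145)"
```

```text
t: 16.78
tool_pos: [0.4599, 0.1227, 0.2351]
orientation: [-2.008, -2.414, 0.003]
force: [0.9, 0.2, -3.6]
opening: 0.0376
t 16.78 p [0.4599 0.1227 0.2351] yawY 10.49 z [-0.0027 -0.0004 -1.    ] F [ 0.91  0.2  -3.56] op 0.0376 q [ 0.153 -0.211  1.81   0.     1.545 -0.03 ]
to [0.4605 0.1235 0.1836] tool shift [0.0007 0.0008 0.0515]
scene 241 165 [[291.8 205.2]]
top 218 175 [[268.5 215.3]]
```

View pics/n7_scene.png

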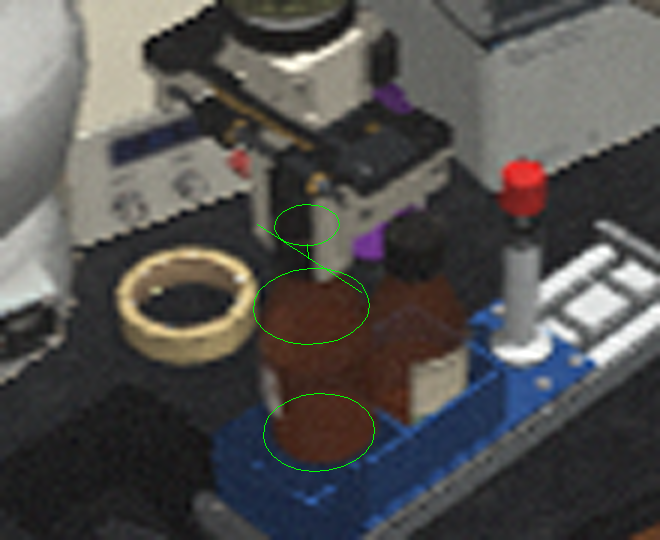

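The bottle's base is about at wall-top level, and in the scene crop its base (320,432) sits inside the left cell's outline. Continuing down.

```bash
python3 -m creep '[[0,0.001,0.008,0,255],[0,0,0.01,0,255],[0,0,0.012,0,255],[0,0,0.01,0,255],[0,0,0.004,0,255],[0,0,0,0,255],[0,0,0,0,255]]' 30; python3 st.py "(.4605,.1235,.1836)"
```

```text
t: 17.47
tool_pos: [0.4614, 0.1229, 0.1921]
orientation: [-2.009, -2.415, 0.001]
force: [0.3, 0.7, -4.3]
opening: 0.0377
t 17.47 p [0.4614 0.1229 0.1921] yawY 10.49 z [-0.0012 -0.0001 -1.    ] F [ 0.33  0.67 -4.33] op 0.0377 q [ 0.153 -0.185  1.867  0.     1.461 -0.03 ]
to [0.4605 0.1235 0.1836] tool shift [ 0.0008 -0.0008  0.0085]
```

```bash
python3 -m creep '[[0,0,0.003,0,255],[0,0,0.003,0,255],[0,0,0.001,0,255],[0,0,0,0,255],[0,0,0,0,255]]' 30; python3 -m creep '[[0,0,0.001,0,255],[0,0,0,0,255]]';  python3 -m creep '[[0,0,0.001,0,255],[0,0,0,0,255]]';  python3 -m creep '[[0,0,0.001,0,255],[0,0,0,0,255]]'
```

```text
t: 17.88
tool_pos: [0.4618, 0.1229, 0.1857]
orientation: [2.009, 2.415, 0.0]
force: [0.6, 0.0, -4.6]
opening: 0.0376
t: 18.05
tool_pos: [0.4618, 0.1229, 0.1846]
orientation: [2.009, 2.415, 0.0]
force: [-1.0, -0.0, -3.9]
opening: 0.0377
t: 18.22
tool_pos: [0.4619, 0.1229, 0.1837]
orientation: [2.009, 2.415, 0.0]
force: [-0.9, 0.4, -3.2]
opening: 0.0375
t: 18.38
tool_pos: [0.4622, 0.123, 0.1836]
orientation: [2.009, 2.415, 0.001]
force: [-2.8, -0.6, 3.4]
opening: 0.0375
```

```bash
python3 -m creep '[[0,0,-0.001,0,255],[0,0,0,0,255],[0,0,0,0,120],[0,0,0,0,80],[0,0,0,0,40],[0,0,0,0,0],[0,0,0,0,0]]' ; python3 st.py; python3 -m creep '[[0,0,-0.01,0,0],[0,0,-0.02,0,0],[0,0,-0.03,0,0],[0,0,-0.02,0,0],[0,0,-0.01,0,0],[0,0,0,0,0]]' ; python3 st.py "(.4955,-.0633,.25)"; python3 - <<'E'
from h import *
a=read_camera("scene");b=read_camera("top")
crop(a,260,150,370,250,6,"pics/s8.png");crop(b,230,170,360,250,6,"pics/t8.png")
for c in("scene","top"):
    print(c,[(np.round(d["pixel"],1).tolist(),round(d["confidence"],2)) for d in tip_of(c,"knob")])
E
```

```text
t: 18.97
tool_pos: [0.462, 0.1229, 0.1838]
orientation: [2.009, 2.415, 0.001]
force: [0.6, -0.1, -0.5]
opening: 0.0658
t 18.97 p [0.462  0.1229 0.1838] yawY 10.48 z [ 0.0004  0.0001 -1.    ] F [ 0.55 -0.15 -0.52] op 0.0658 q [ 0.153 -0.18   1.877  0.     1.444 -0.03 ]
t: 19.47
tool_pos: [0.4633, 0.1232, 0.2771]
orientation: [2.007, 2.412, 0.007]
force: [0.9, 0.1, 0.1]
opening: 0.0928
t 19.47 p [0.4633 0.1232 0.2771] yawY 10.49 z [ 0.0054  0.0009 -1.    ] F [0.89 0.11 0.07] op 0.0928 q [ 0.153 -0.222  1.744  0.     1.614 -0.03 ]
to [ 0.4955 -0.0633  0.25  ] tool shift [-0.1892 -0.0024  0.0271]
scene [([328.7, 196.4], 0.51)]
top [([319.6, 209.8], 0.61)]
```

View pics/s8.png

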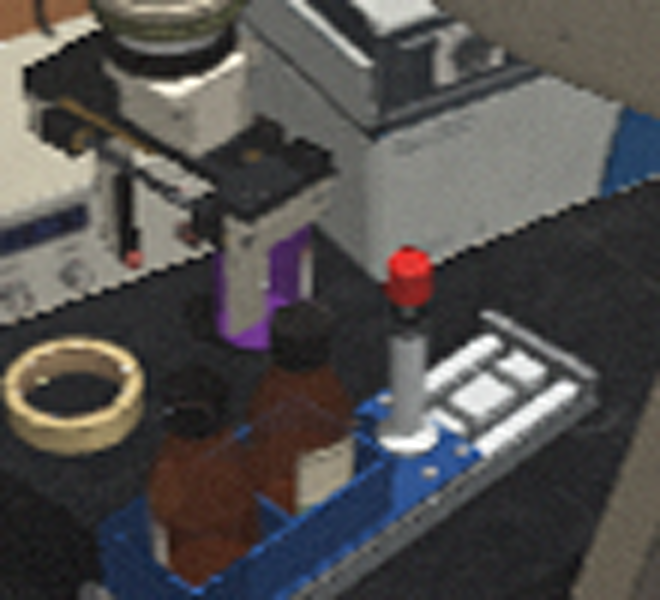

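View pics/t8.png

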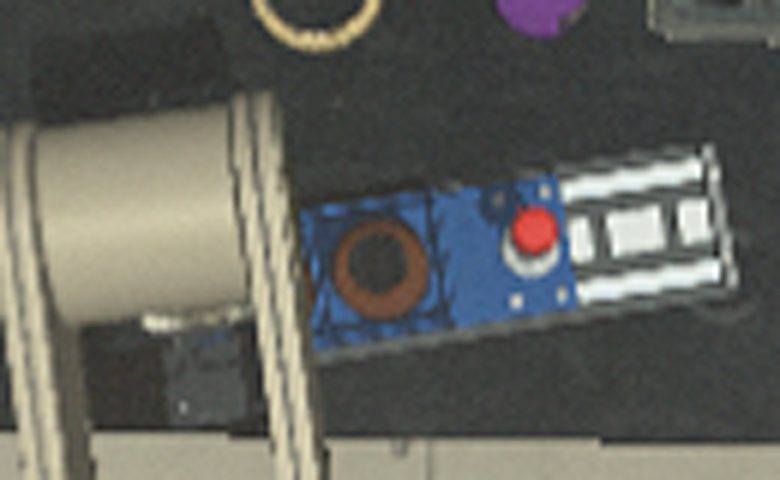

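Both bottles stand upright in their cells, with scene crop caps at (195,395) and (300,335). The red knob is at scene crop (410,277) and top crop (533,230). I'll locate it by colour centroid.

```bash
python3 - <<'E'
from ov import *
ims={c:read_camera(c) for c in("scene","top")}
P={}
for c,im in ims.items():
    r,g,b=[im[:,:,i].astype(float) for i in range(3)]
    m=(r>110)&(r>2*g)&(r>2*b); bx=(315,180,345,210) if c=="scene" else (305,195,335,222)
    mm=np.zeros_like(m);mm[bx[1]:bx[3],bx[0]:bx[2]]=m[bx[1]:bx[3],bx[0]:bx[2]]
    ys,xs=np.where(mm);P[c]=(xs.mean(),ys.mean());print(c,P[c],len(xs),xs.min(),xs.max(),ys.min(),ys.max())
print(tri(P["scene"],P["top"]))
# model centroid fit
from scipy.optimize import least_squares
def cen(c,x,y,zc):
    q=np.vstack([proj(c,np.array(circ(x,y,.015,z))) for z in(zc-.015,zc+.015)]).astype(np.float32)
    h=cv2.convexHull((q)*64).astype(np.float32);M=cv2.moments(h);return np.array([M["m10"]/M["m00"],M["m01"]/M["m00"]])/64
f=lambda v:np.concatenate([cen(c,*v)-P[c] for c in P])
r=least_squares(f,[.4955,-.063,.166],diff_step=1e-3);print(r.x,r.fun)
r=least_squares(lambda v:f([v[0],v[1],.168]),[.4955,-.063],diff_step=1e-3);print(r.x,r.fun)
E
```

```text
scene (np.float64(327.9818181818182), np.float64(195.54545454545453)) 55 325 331 191 200
top (np.float64(318.6666666666667), np.float64(208.0)) 42 315 322 205 211
(array([ 0.49535604, -0.06247498,  0.16940339]), np.float64(0.0009551694805687797))
[ 0.49521359 -0.06239037  0.16949558] [ 0.13795462  0.00727578 -0.10679275 -0.0859588 ]
[ 0.4957158  -0.06272893] [ 0.12973264  0.21101968 -0.02497007 -0.18348305]
```

```bash
python3 -m creep '[[-0.012,0,0,0,0],[-0.025,0,0,0,0],[-0.035,-0.001,0,0,0],[-0.036,-0.001,0,0,0],[-0.036,0,0,0,0],[-0.025,0,0,0,0],[-0.012,0,0.01,0,0],[-0.006,0,0.01,0,0],[0,0,0,0,0],[0,0,0,0,0]]'; python3 st.py "(.4955,-.0627,.22)"  "(.4955,-.0627,.160)"
```

```text
t: 20.6
tool_pos: [0.4928, -0.0603, 0.2517]
orientation: [-2.007, -2.413, 0.002]
force: [0.5, -0.5, 1.4]
opening: 0.0927
t 20.6 p [ 0.4928 -0.0603  0.2517] yawY 10.49 z [-0.0035  0.0014 -1.    ] F [ 0.52 -0.51  1.35] op 0.0927 q [-0.225 -0.158  1.734  0.001  1.569 -0.409]
to [ 0.4955 -0.0627  0.22  ] tool shift [-0.0029  0.0023  0.0317]
to [ 0.4955 -0.0627  0.16  ] tool shift [-0.003   0.0025  0.0917]
```

```bash
python3 -m creep '[[-0.002,0.001,0.01,0,0],[0,0,0.015,0,0],[0,0,0.02,0,0],[0,0,0.02,0,0],[0,0,0.015,0,0],[0,0,0.008,0,0],[0,0,0,0,0],[0,0,0,0,0]]'; python3 st.py "(.4955,-.0627,.160)"; python3 look.py n9
```

```text
t: 21.27
tool_pos: [0.4952, -0.0624, 0.1657]
orientation: [-2.008, -2.416, 0.0]
force: [-0.6, -0.5, 0.4]
opening: 0.0932
t 21.27 p [ 0.4952 -0.0624  0.1657] yawY 10.55 z [-0.0003  0.0002 -1.    ] F [-0.63 -0.53  0.42] op 0.0932 q [-0.228 -0.105  1.844  0.     1.404 -0.412]
to [ 0.4955 -0.0627  0.16  ] tool shift [-0.0004  0.0003  0.0057]
scene 278 156 [[328.1 196.3]]
top 268 168 [[318.5 208. ]]
```

View pics/n9_scene.png

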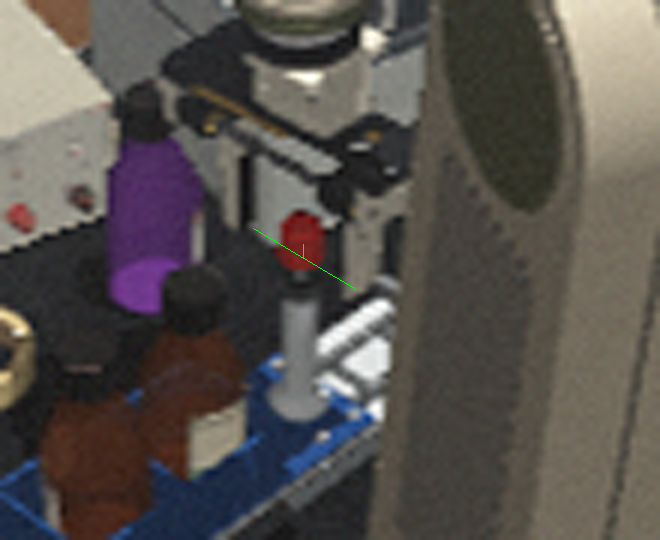

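The knob is centred between the fingers (crop (302,240)). I'll go down 5 mm more and grip it.

```bash
python3 -m creep '[[0,0,0.005,0,60],[0,0,0,0,100],[0,0,0,0,130],[0,0,0,0,160],[0,0,0,0,180],[0,0,0,0,200],[0,0,0,0,255],[0,0,0,0,255],[0,0,0,0,255],[0,0,0,0,255],[0,0,0,0,255],[0,0,0,0,255]]' 12; python3 -m creep '[[0,0,0,0,255],[0,0,0,0,255]]' 45; python3 st.py
```

```text
t: 22.37
tool_pos: [0.4952, -0.0631, 0.1606]
orientation: [-2.009, -2.415, 0.0]
force: [0.5, -0.0, 0.1]
opening: 0.0295
t: 22.53
tool_pos: [0.4952, -0.0631, 0.1606]
orientation: [-2.009, -2.415, 0.0]
force: [-1.2, -0.7, -0.2]
opening: 0.0288
t 22.53 p [ 0.4952 -0.0631  0.1606] yawY 10.49 z [-0. -0. -1.] F [-1.23 -0.73 -0.21] op 0.0288 q [-0.229 -0.101  1.849 -0.     1.394 -0.412]
```

```bash
python3 -m creep '[[0,0,-0.003,0,255],[0,0,-0.004,0,255],[0,0,-0.004,0,255],[0,0,-0.002,0,255],[0,0,0,0,255],[0,0,0,0,255]]' ; python3 st.py
```

```text
t: 23.03
tool_pos: [0.495, -0.0631, 0.1732]
orientation: [-2.009, -2.415, 0.0]
force: [3.1, -0.8, -7.2]
opening: 0.0287
t 23.03 p [ 0.495  -0.0631  0.1732] yawY 10.48 z [-0.0004  0.0001 -1.    ] F [ 3.12 -0.8  -7.21] op 0.0287 q [-0.23  -0.111  1.835 -0.     1.418 -0.412]
```

The pull took 7.2 N for 12.6 mm, which matches the spring, so the pin is at about 0.0175 and clear. I'll slide along the tool's -x.

```bash
python3 -m creep '[[-0.003,0,0,0,255],[-0.004,0,0,0,255],[-0.005,0,0,0,255],[-0.005,0,0,0,255],[-0.005,0,0,0,255],[-0.005,0,0,0,255],[-0.005,0,0,0,255],[-0.005,0,0,0,255],[-0.004,0,0,0,255],[-0.003,0,0,0,255],[-0.002,0,0,0,255],[0,0,0,0,255]]' ; python3 -m creep '[[0,0,0,0,255]]' ;python3 st.py "(.5042,-.1122,.1732)"
```

```text
t: 24.03
tool_pos: [0.5035, -0.109, 0.1735]
orientation: [2.01, 2.415, -0.001]
force: [0.6, -1.3, -8.1]
opening: 0.0291
t: 24.12
tool_pos: [0.5035, -0.1089, 0.1737]
orientation: [2.009, 2.414, -0.001]
force: [0.5, -1.2, -7.7]
opening: 0.029
t 24.12 p [ 0.5035 -0.1089  0.1737] yawY 10.46 z [-0.0002 -0.0008 -1.    ] F [ 0.51 -1.2  -7.66] op 0.029 q [-0.312 -0.067  1.793 -0.001  1.416 -0.494]
to [ 0.5042 -0.1122  0.1732] tool shift [-0.0034  0.0001  0.0005]
```

```bash
python3 -m creep '[[-0.002,0,0,0,255],[-0.0015,0,0,0,255],[0,0,0,0,255],[0,0,0,0,255]]' ; python3 st.py "(.5042,-.1122,.1732)"; python3 look.py n10
```

```text
t: 24.45
tool_pos: [0.5041, -0.1118, 0.1736]
orientation: [-2.009, -2.415, 0.0]
force: [-0.7, 0.7, -7.6]
opening: 0.0287
t 24.45 p [ 0.5041 -0.1118  0.1736] yawY 10.48 z [-0.0003 -0.0001 -1.    ] F [-0.73  0.72 -7.63] op 0.0287 q [-0.317 -0.063  1.789 -0.     1.416 -0.5  ]
to [ 0.5042 -0.1122  0.1732] tool shift [-0.0004  0.0001  0.0004]
scene 286 149 [[337. 189.]]
top 281 165 [[331.5 205.8]]
```

View pics/n10_scene.png

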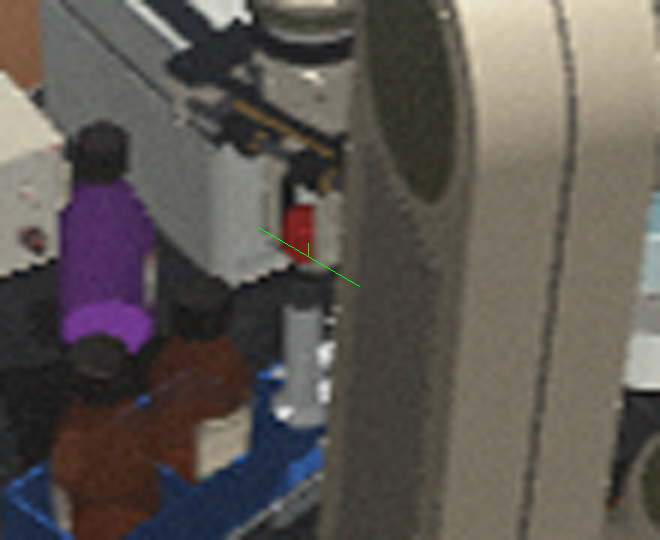

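The carrier moved with the knob, and the bottles still stand upright (crop (205,340) and (100,400)). I'll lower the pin gently to feel for the hole.

```bash
python3 -m creep '[[0,0,0.003,0,255],[0,0,0.003,0,255],[0,0,0.003,0,255],[0,0,0,0,255],[0,0,0,0,255]]' ; python3 -m creep '[[0,0,0.001,0,255],[0,0,0.001,0,255],[0,0,0,0,255]]';python3 -m creep '[[0,0,0.001,0,255],[0,0,0.001,0,255],[0,0,0,0,255]]' ;  python3 st.py
```

```text
t: 24.97
tool_pos: [0.5042, -0.1118, 0.1648]
orientation: [-2.009, -2.415, 0.0]
force: [-4.3, 1.0, -1.3]
opening: 0.0292
t: 25.22
tool_pos: [0.5042, -0.1118, 0.1627]
orientation: [2.009, 2.415, -0.0]
force: [-4.8, -0.2, -1.4]
opening: 0.0291
t: 25.47
tool_pos: [0.5042, -0.1118, 0.1607]
orientation: [2.009, 2.415, -0.0]
force: [-4.6, -0.1, -0.1]
opening: 0.0289
t 25.47 p [ 0.5042 -0.1118  0.1607] yawY 10.49 z [ 0.0001 -0.0001 -1.    ] F [-4.57 -0.07 -0.1 ] op 0.0289 q [-0.317 -0.053  1.804 -0.     1.391 -0.5  ]
```

There's no resistance at TCP 0.1607, well below the rail-rest height of about 0.1646, so the pin is in the hole. Now I'll press it home.

```bash
python3 -m creep '[[0,0,0.001,0,255],[0,0,0.001,0,255],[0,0,0,0,255]]' 55 ; python3 -m creep '[[0,0,0.001,0,255],[0,0,0.001,0,255],[0,0,0,0,255]]';python3 -m creep '[[0,0,0.001,0,255],[0,0,0,0,255]]' ; python3 -m creep '[[0,0,0.001,0,255],[0,0,0,0,255]]' ; python3 st.py
```

```text
t: 25.72
tool_pos: [0.5042, -0.1118, 0.1589]
orientation: [2.009, 2.415, -0.0]
force: [-5.3, 0.5, 0.8]
opening: 0.0287
t: 25.97
tool_pos: [0.5043, -0.1119, 0.157]
orientation: [2.009, 2.415, -0.0]
force: [-6.6, 0.3, 2.7]
opening: 0.0286
t: 26.13
tool_pos: [0.5043, -0.1119, 0.1562]
orientation: [2.009, 2.415, -0.0]
force: [-5.7, -0.2, 2.5]
opening: 0.0291
t: 26.3
tool_pos: [0.5044, -0.1121, 0.1558]
orientation: [2.009, 2.414, -0.0]
force: [-7.9, -0.6, 6.0]
opening: 0.0286
t 26.3 p [ 0.5044 -0.1121  0.1558] yawY 10.48 z [ 0.0006 -0.0008 -1.    ] F [-7.87 -0.64  6.01] op 0.0286 q [-0.318 -0.049  1.809 -0.001  1.381 -0.5  ]
```

```bash
python3 -m creep '[[0,-0.0008,0.001,0,255],[0,0,0,0,255],[0,0,0,0,255]]' 55 ; python3 -m creep '[[0,0,0.001,0,255],[0,0,0,0,255],[0,0,0,0,255]]'; python3 st.py
```

```text
t: 26.55
tool_pos: [0.5044, -0.1125, 0.1557]
orientation: [2.007, 2.413, 0.001]
force: [-6.8, -0.3, 8.9]
opening: 0.0289
t: 26.8
tool_pos: [0.5046, -0.1128, 0.1557]
orientation: [2.007, 2.412, 0.001]
force: [-9.7, -0.7, 14.9]
opening: 0.0288
t 26.8 p [ 0.5046 -0.1128  0.1557] yawY 10.48 z [ 0.0032 -0.002  -1.    ] F [-9.71 -0.68 14.91] op 0.0288 q [-0.319 -0.051  1.811 -0.001  1.378 -0.501]
```

The pin is at a hard stop, z = 0.1557, which is 4.9 mm below the spring rest, with 15 N on it. I'll check that it's stable and take one last look.

```bash
python3 -m creep '[[0,0,0,0,255],[0,0,0,0,255],[0,0,0,0,255],[0,0,0,0,255],[0,0,0,0,255],[0,0,0,0,255]]' ; python3 - <<'E'
from ov import *
s=read_state();d=s["tool_pos"][:2]-[.4952,-.0631];print("slide",np.linalg.norm(d),s["tool_pos"],s["force"])
a=read_camera("scene");b=read_camera("top")
v=np.array([.4955,-.063,.185]);L0=model(*v);L=model(v[0]+.05*np.sin(v[2]),v[1]-.05*np.cos(v[2]),v[2])
draw("scene",a,260,150,370,250,6,"pics/s11.png",L[:1]); draw("top",b,230,170,360,250,6,"pics/t11.png",L[:1])
E
```

```text
t: 27.3
tool_pos: [0.5046, -0.1129, 0.1557]
orientation: [2.007, 2.412, 0.001]
force: [-9.6, -0.1, 15.8]
opening: 0.0286
slide 0.0506230185338971 [ 0.50455871 -0.11285042  0.1556543 ] [-9.55527363 -0.12444981 15.83522794]
```

View pics/s11.png

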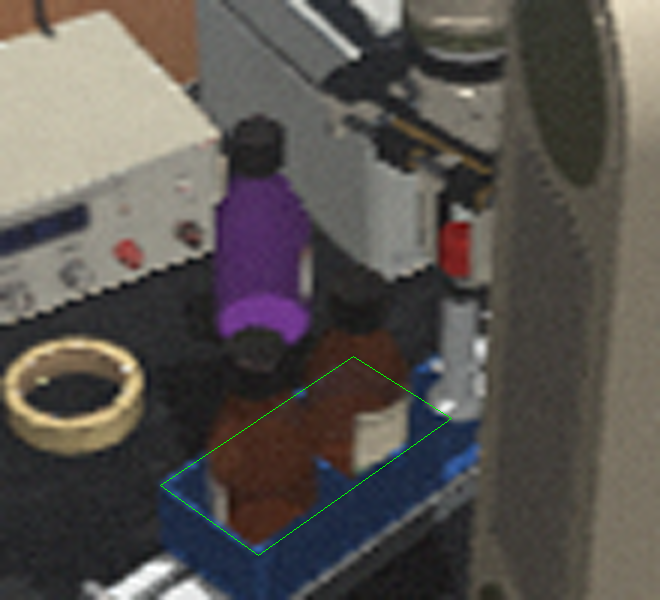

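View pics/t11.png

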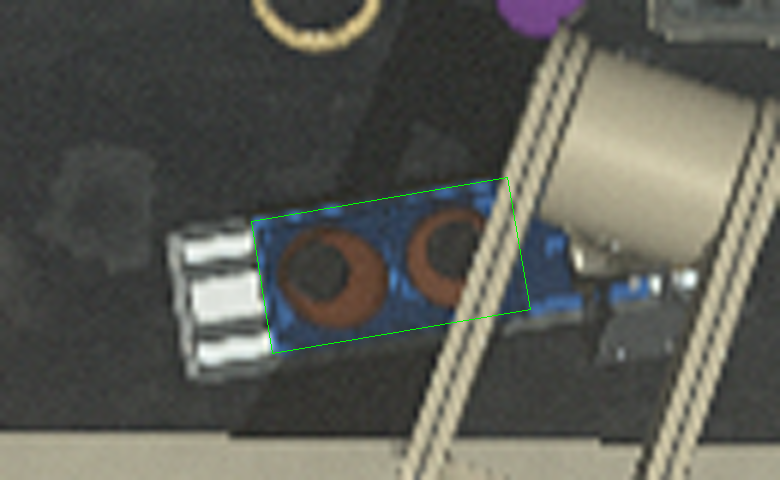

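The carrier outline drawn for 50 mm of travel matches both views. Both bottles stand upright in their cells, the knob is held pressed, and the tape roll and purple bottle haven't moved. Handing in.

```bash
python3 -c "
from plant import *
print(close_job())"
```

```text
the job is handed in; nothing more can be done
None
```

I finished the job and handed it in at about 27.5 s of the 66 s allowed; `close_job()` gave no verdict.

- **Bottles:** I took both brown bottles by the cap, near one into the right cell and far one into the left. Each was lowered until the wrist force showed floor contact, at the predicted height, and only then released.
- **Carrier:** I pulled the knob up about 13 mm (7.2 N, matching the spring) and slid the carrier to the next hole. The gripper travelled 50.6 mm, within the pin's play. The carrier outline drawn for 50 mm of travel matches both final pictures.
- **Pin:** It went into the hole without resistance at the rail height. I pressed it to a hard stop 4.9 mm below its rest height and still hold the knob there, with about 15 N down and a 55 N grip. The reading was steady for the last half second.

In the final pictures both bottles stand upright in their cells, and the tape roll and purple bottle have not moved. The other bystanders were not checked one by one.

No check failed. A sideways load of about 10 N remains on the wrist along x; I tried to ease it slightly but it stayed. My first position estimates for the bottles disagreed by about 6 mm, so I corrected them from pictures taken just before each grasp.

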